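Take a sanding block out of its fitted tray

TASK

The fitted tray holds three sanding blocks, each shut in by a metal turn button. Turn aside the button of the block whose grip bar runs lengthwise, lift that block straight up out of its pocket by the bar, keeping it level, and set it down gently, sole down, in the middle of the pine board and in line with the board's length, then let go. Leave the other two blocks shut in under their buttons, and do not disturb the things standing around.

Things in the scene. Friction and masses are not known exactly. Their poses are not given: they have to be found in the camera images.
- tray: Fitted plywood tray, fixed, 201 (x) x 281 (y) x 45 mm high. Origin: centre of its underside; z up, x away from the robot at yaw 0. Three pockets side by side (left, middle, right as the robot sees them, 88 mm apart along y), each 123 x 63 mm, 34 mm deep (floor 11 mm above the bench): 1.5 mm play on each side of a block, whose body's top lies 1 mm below the tray's top.
- block_long_bar: The wanted block: wood, cork sole, 120 (x) x 60 (y) x 33 mm, 0.18 to 0.35 kg. Its only grip is a bar on top running LENGTHWISE: 64 mm along x, 22 mm wide, 34 mm tall (bar top 67 mm above the sole), centred. Origin: centre of the sole; z up, x along the block. Starts in any of the three pockets, its x along the tray's x.
- block_knob: Another sanding block of the same 120 x 60 x 33 mm body, with a round knob (32 mm across, 34 mm tall) in the middle of its top. Origin: centre of the sole. Stays in its pocket.
- block_cross_bar: Another sanding block of the same body, with a bar that runs CROSSWISE (48 mm along y, 22 mm along x, 34 mm tall) in the middle of its top. Origin: centre of the sole. Stays in its pocket.
- board: Pine board to be sanded, fixed flat on the bench, 240 (x) x 120 (y) x 20 mm thick; a dark cleat 18 mm wide and 12 mm high lies against each end. Origin: centre of the underside; z up, x along its length. Its top is free.
- pencil_tin: Bystander: loose steel tin with pencils, 74 mm across, 100 mm high, pencils to 150 mm. Origin: centre of its underside.
- tape_roll: Bystander: loose roll of paper tape lying flat, 100 mm across, 36 mm high. Origin: centre of its underside.
- screwdriver: Bystander: loose screwdriver lying on the bench beyond the board.
- button_left (a joint): Bare-metal turn button over the block in the left pocket: a bar 72 x 20 x 18 mm tall, underside 2 mm above the tray's top, turning about its middle at point pivot_left. Rad, anticlockwise from above, -1.7 to 1.7; 0: along the tray's x, near end 16 mm over the block; starts within 0.25 of 0. Turns either way, clear of the block beyond 1.25 or -1.25, stiff (0.04 N m), stays where left.
- pivot_left (a point): Pin of the left turn button, at the height of the tray's top (45 mm), 20 mm beyond the far (+x) end of the left pocket and 81.5 mm from the pocket's centre.
- pocket_left (a point): Centre of the mouth of the left pocket, at the height of the tray's top.
- button_middle (a joint): Bare-metal turn button over the block in the middle pocket: a bar 72 x 20 x 18 mm tall, underside 2 mm above the tray's top, turning about its middle at point pivot_middle. Rad, anticlockwise from above, -1.7 to 1.7; 0: along the tray's x, near end 16 mm over the block; starts within 0.25 of 0. Turns either way, clear of the block beyond 1.25 or -1.25, stiff (0.04 N m), stays where left.
- pivot_middle (a point): Pin of the middle turn button, at the height of the tray's top (45 mm), 20 mm beyond the far (+x) end of the middle pocket and 81.5 mm from the pocket's centre.
- pocket_middle (a point): Centre of the mouth of the middle pocket, at the height of the tray's top.
- button_right (a joint): Bare-metal turn button over the block in the right pocket: a bar 72 x 20 x 18 mm tall, underside 2 mm above the tray's top, turning about its middle at point pivot_right. Rad, anticlockwise from above, -1.7 to 1.7; 0: along the tray's x, near end 16 mm over the block; starts within 0.25 of 0. Turns either way, clear of the block beyond 1.25 or -1.25, stiff (0.04 N m), stays where left.
- pivot_right (a point): Pin of the right turn button, at the height of the tray's top (45 mm), 20 mm beyond the far (+x) end of the right pocket and 81.5 mm from the pocket's centre.
- pocket_right (a point): Centre of the mouth of the right pocket, at the height of the tray's top.

How it is judged:
On the way, in this order (a step that is already met when the one before it is completed fails the run):
1. the turn button of the lengthwise-bar block is turned aside (beyond 1.2 rad either way) while the block is still in its pocket (z of block_long_bar in the frame of tray below 0.02 m and ((horizontal distance between block_long_bar and pocket_left below 0.025 m and (value of joint button_left above 1.2 rad or value of joint button_left below -1.2 rad)) or (horizontal distance between block_long_bar and pocket_middle below 0.025 m and (value of joint button_middle above 1.2 rad or value of joint button_middle below -1.2 rad)) or (horizontal distance between block_long_bar and pocket_right below 0.025 m and (value of joint button_right above 1.2 rad or value of joint button_right below -1.2 rad)))), for 0.1 s.
2. the block is lifted straight up: its sole is above the tray's top while still within 25 mm of its pocket's centre, seen from above (z of block_long_bar in the frame of tray above 0.046 m and (horizontal distance between block_long_bar and pocket_left below 0.025 m or horizontal distance between block_long_bar and pocket_middle below 0.025 m or horizontal distance between block_long_bar and pocket_right below 0.025 m)).
At the end, for the whole second after the job is handed in: The lengthwise-bar block rests sole down on the board, released and still, its centre within 40 mm along and 20 mm across of the board's middle, in line within 0.2 rad; the other two blocks sit in their pockets, each with its turn button still over it (within 0.6 rad of straight) (z of block_long_bar in the frame of board between 0.017 and 0.0235 m and x of block_long_bar in the frame of board between -0.04 and 0.04 m and y of block_long_bar in the frame of board between -0.02 and 0.02 m and angle between the x axis of block_long_bar and the x axis of board, either way round below 0.2 rad and angle between block_long_bar's own z axis and vertical below 0.06 rad and linear speed of block_long_bar below 0.01 m/s and contact force between block_long_bar and the fingers below 0.1 N and ((horizontal distance between block_knob and pocket_left below 0.01 m and value of joint button_left between -0.6 and 0.6 rad) or (horizontal distance between block_knob and pocket_middle below 0.01 m and value of joint button_middle between -0.6 and 0.6 rad) or (horizontal distance between block_knob and pocket_right below 0.01 m and value of joint button_right between -0.6 and 0.6 rad)) and ((horizontal distance between block_cross_bar and pocket_left below 0.01 m and value of joint button_left between -0.6 and 0.6 rad) or (horizontal distance between block_cross_bar and pocket_middle below 0.01 m and value of joint button_middle between -0.6 and 0.6 rad) or (horizontal distance between block_cross_bar and pocket_right below 0.01 m and value of joint button_right between -0.6 and 0.6 rad)) and z of each of block_knob, block_cross_bar in the frame of tray below 0.016 m); the robot touches nothing.
It fails at once if the block is dropped (moving faster than 0.35 m/s without being held) (contact force between block_long_bar and the fingers below 0.1 N and linear speed of block_long_bar above 0.35 m/s).
It fails at once if the block is tipped by more than 0.35 rad (angle between block_long_bar's own z axis and vertical above 0.35 rad).
It fails at once if another block is moved by more than 15 mm (distance of any of block_knob, block_cross_bar from where it was at the start of the episode above 0.015 m).
It fails at once if a bystander is moved by more than 25 mm (distance of any of pencil_tin, tape_roll, screwdriver from where it was at the start of the episode above 0.025 m).
It also fails if it takes over 61 s, if anything falls off the work surface, if the arm or the gripper's body presses on something with over 40 N, if the wrist force passes 120 N, or if a joint passes its speed limit or range.

ROBOT

A 7-joint arm with a two-finger parallel gripper is mounted at the origin on the work surface. World frame = base frame: x ahead of the robot, y to its left, z up, the work surface at z = 0. Lengths are in m, angles in rad, forces in N, time in s.
With the tool pointing down it reaches from about 0.425 to 0.825 m from the base axis. Payload 3.6 kg.
Tool frame: the origin (TCP) lies between the finger pads; the fingertips stand 17 mm ahead of it and the grasp point (between the pads) lies 2 mm behind it; z points along the fingers, y is the line along which they close (so a half turn about z gives the same grasp; the last joint's range is limited). The gripper opens to 85 mm and grips with 20 to 120 N. Pads are 22 mm wide; open, the fingers measure 114 mm over their backs; the gripper's body (76 mm by 85 mm) begins 54 mm behind the grasp point. The pads swing forward as they close: fully open they stand 13 mm farther back than shut.
Start: joints at [-1.274, 0.615, -0.013, 1.423, 0.008, 1.103, -0.04], TCP at [0.207, 0.616, 0.248] pointing down, gripper open.
Joint ranges: [-3.12, 3.12], [-0.3, 2.06], [-1.34, 1.32], [0.26, 2.42], [-1.36, 4.5], [0.01, 1.98], [-2.84, 2.84]. Speed limits (rad/s): [2.79, 2.79, 3.14, 3.14, 3.14, 3.14, 3.14].

INTERFACE

Orientations are given as a rotation vector (axis times angle).
In Python, from workcell import manip gives the robot as it stands.
- The arm moves only by the tool shift_gripper, called as name(argument=value, ...) on one line, values as JSON. Schema: {"type":"object","properties":{"segments":{"type":"array","items":{"type":"array","items":{"type":"array","items":{"type":"number"},"minItems":5,"maxItems":5},"minItems":1,"maxItems":10},"minItems":1,"maxItems":1},"grip_force":{"type":"number"},"only":{"type":"string"},"quiet":{"type":"boolean"},"lines":{"type":"string"}},"required":["segments"],"additionalProperties":false}. segments is a list that holds a single list of rows (three levels of brackets), with 1 to 10 rows, each of 5 numbers: the finger opening in m, then dx, dy, dz in a scale on which 1.0 is 0.8 m, then a turn about the tool's z in normalised numbers (1 is 2 rad); each row is the pose to reach, as a shift and turn from the pose commanded when the call began, along the tool's axes at that moment; what a row does not reach only later rows make up. A row lasts 1/10 s, in which the tool goes at most 0.05 m and 0.15 rad, less where a joint would pass 70% of its speed; a pose out of reach is approached as far as the arm can. The fingers move at their own pace and stop on an object; grip_force is the grip in N (left out, the last holds). Time passes only in rows, so rows that do not move let the fingers close. The tool returns the time, the measured TCP pose, the force, the opening and the grip force at its end. only (a regular expression) keeps the lines of the reply that match it, lines (a string "A,B") keeps lines A to B, and quiet returns only ok. A shift or turn number past 1, either way, is cut back to 1. Input that does not fit is refused with a message, and nothing moves.
- manip.get_state(): the state, without advancing time (a new reading comes with each control period).
- manip.grab_frame(name): name is "scene" or "top"; returns a dict with "img" (400x640x3 uint8, red, green, blue), "intrinsics" (3x3 intrinsics, pixels), "D" ([k1, k2, p1, p2, k3] as OpenCV has them; the pictures are not rectified), "extrinsics" (4x4, takes a point from camera to world coordinates). Camera axes: x right, y up, looking along -z (the intrinsics and any distortion apply to the point x, -y, -z); pixel columns grow to the right and rows downward; lengths in m; the calibration is good to about 2 mm. A picture is of the moment at which its call begins. There is no depth.
- manip.job_done(): hands the job in; it is judged then, once.
The state is a dict: "clock": time; "q": joint angles; "qd": joint speeds; "joint_efforts": joint torques, N m; "tool_pos": TCP position; "eef_rot": TCP orientation; "contact_force": force on the tool from outside, world axes, zero at the start; "torque": the same for the moment, N m; "width": finger opening in m; "grip_force": force on a finger pad.
Only numpy, scipy, OpenCV 4.12 (cv2) and the standard library are available. Lean on these libraries where they do the work, as an engineer would, in place of code of your own. Each camera call takes 0.05 s, during which the arm holds its last target. There are 200 camera calls.

## Working session

There is one attempt and no reset: what is moved stays moved. The work goes in short steps, Python scripts to look and compute and a tool call to move; the robot and the scene stay as the last step left them, time stands still between calls to the robot, and variables do not carry over. Pictures are saved under pics/ and viewed, at most 10 in all, crops included, and the job is handed in when it is done.

```bash
ls; mkdir -p pics
```

Run:
```python
from workcell import manip
import cv2
for n in ("scene","top"):
    f=manip.grab_frame(n); cv2.imwrite(f"pics/{n}0.png",f["img"][:,:,::-1])
    print(n,f["intrinsics"],f["D"],f["extrinsics"])
print(manip.get_state())
```

```text
pics
workcell.py
scene [[362.61042863   0.         322.29661737]
 [  0.         362.61042863 196.29527551]
 [  0.           0.           1.        ]] [-0.06130123  0.          0.          0.          0.        ] [[ 0.68350479 -0.53038578  0.50150985  1.01127877]
 [ 0.72976107  0.48104957 -0.48583958 -0.36904381]
 [ 0.0164313   0.69805604  0.71585457  0.63543917]
 [ 0.          0.          0.          1.        ]]
top [[385.84960738   0.         319.01395244]
 [  0.         385.84960738 200.94676487]
 [  0.           0.           1.        ]] [-0.08429565  0.          0.          0.          0.        ] [[-0.01476237  0.98281218 -0.18401711  0.4973123 ]
 [-0.99970344 -0.01094279  0.02175495 -0.00759415]
 [ 0.01936737  0.1842837   0.98268226  0.86497598]
 [ 0.          0.          0.          1.        ]]
{'clock': 0.1, 'q': array([-1.27351669,  0.61582138, -0.01262558,  1.42475797,  0.00809166,
        1.10340958, -0.0403968 ]), 'qd': array([ 0.0005172 , -0.0054876 , -0.00057217, -0.00424351, -0.00095876,
        0.00087263, -0.00041679]), 'joint_efforts': array([ 1.18682838e-03, -4.70383430e+01,  2.60334564e-01, -1.71569055e+01,
        1.01458668e-02,  5.95692254e-03,  1.04986577e-05]), 'tool_pos': array([0.20657153, 0.61560771, 0.24724825]), 'eef_rot': array([-0.50620235, -3.10017444,  0.00364149]), 'contact_force': array([-0.65818691, -0.28336183,  1.27320577]), 'torque': array([-0.06152788, -0.04713005, -0.00621755]), 'grip_force': 0.0, 'width': 0.0853238028499496}
```

View pics/scene0.png

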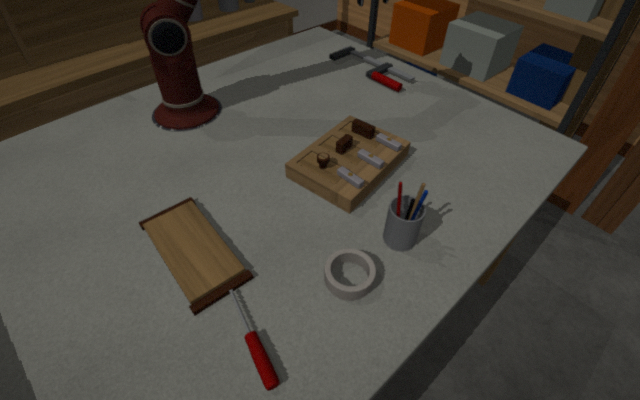

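View pics/top0.png

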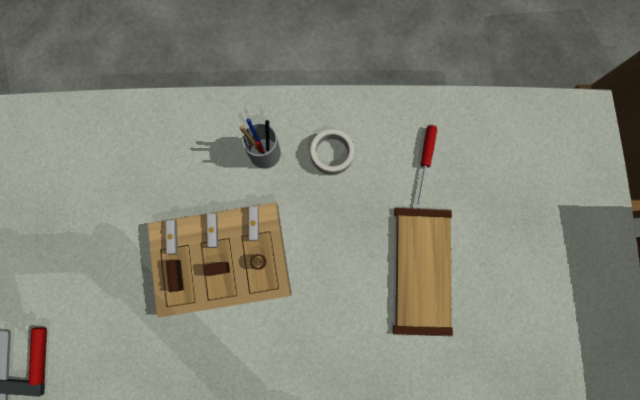

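The long bar is in the left pocket: bar at top-view (174,275), its button pin at about (170,237). The board is at about (424,271), and the tin and roll lie beyond the tray. I'll zoom in for the corners.

Run:
```python
import cv2,numpy as np
t=cv2.imread("pics/top0.png");s=cv2.imread("pics/scene0.png")
a=cv2.resize(t[195:325,140:300],None,fx=5,fy=4.6,interpolation=cv2.INTER_CUBIC)
a=cv2.resize(t[200:320,140:300],None,fx=5,fy=5,interpolation=cv2.INTER_CUBIC)
b=cv2.resize(s[110:215,280:420],None,fx=5,fy=5,interpolation=cv2.INTER_CUBIC)
g=lambda i:cv2.convertScaleAbs(i,alpha=1.4,beta=10)
cv2.imwrite("pics/tc.png",g(a));cv2.imwrite("pics/sc.png",g(b))
```

```text
(no output)
```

View pics/tc.png

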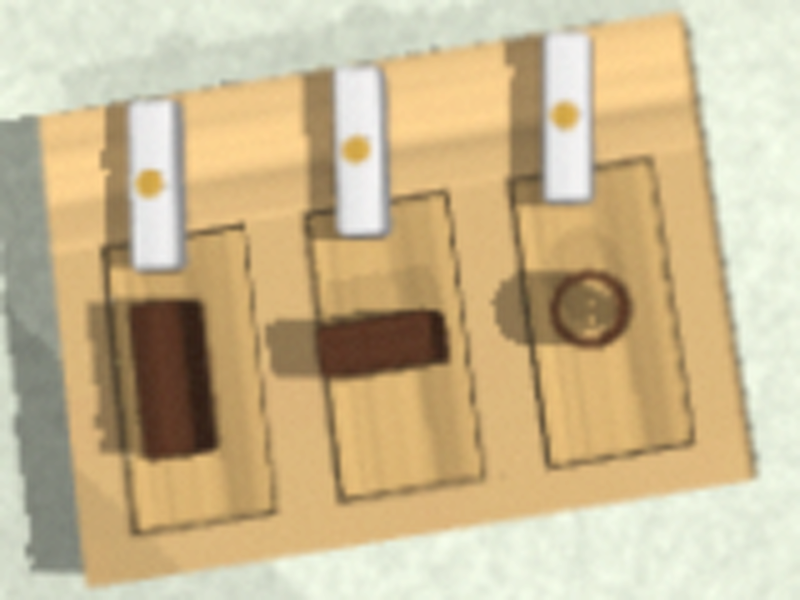

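View pics/sc.png

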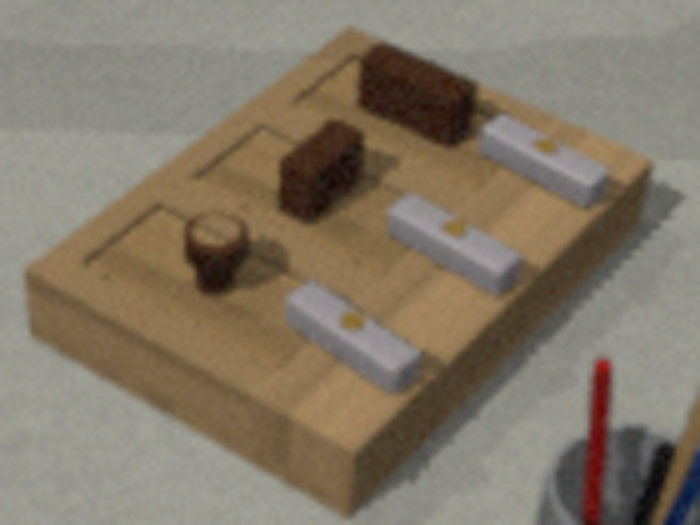

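Top crop: left pin (149,183), bar top face with +y edge (133,302)–(147,458), left pocket corners (105,245),(243,226),(275,513),(133,533). Scene crop: left pin (546,146), bar +y top edge (372,46)–(475,92).

Create h.py:
```python
import cv2,numpy as np
from workcell import manip
def ray(f,uv):
    p=cv2.undistortPoints(np.array(uv,float).reshape(-1,1,2),f["intrinsics"],np.array(f["D"]))[:,0]
    E=np.array(f["extrinsics"]); d=np.c_[p[:,0],-p[:,1],-np.ones(len(p))]@E[:3,:3].T
    return E[:3,3],d
def plane(f,uv,z):
    o,d=ray(f,uv); return o+d*((z-o[2])/d[:,2])[:,None]
def tri(f,u,g,v):
    o,d=ray(f,u);p,e=ray(g,v);out=[]
    for a,b in zip(d,e):
        s=np.linalg.lstsq(np.c_[a,-b],p-o,rcond=None)[0]; A=o+s[0]*a;B=p+s[1]*b
        out.append(np.r_[(A+B)/2,np.linalg.norm(A-B)])
    return np.array(out)
def blobs(m,lo):
    n,_,st,c=cv2.connectedComponentsWithStats(m.astype(np.uint8)); return [c[i] for i in range(1,n) if st[i,4]>=lo]
tc=lambda l:[(140+(u+.5)/5-.5,200+(v+.5)/5-.5) for u,v in l]
sc=lambda l:[(280+(u+.5)/5-.5,110+(v+.5)/5-.5) for u,v in l]
```

Run:
```python
from h import *
np.set_printoptions(precision=4,suppress=True)
t=manip.grab_frame("top");s=manip.grab_frame("scene")
print("pins",tri(t,tc([(149,183),(357,149),(565,115)]),s,sc([(546,146),(456,229),(352,321)])))
print("bar +y edge (+x,-x)",tri(t,tc([(133,302),(147,458)]),s,sc([(475,92),(372,46)])))
print("tray corners far-left, far-right, near-right",tri(t,tc([(40,117),(684,13),(756,477)]),s,sc([(652,165),(352,462),(28,272)])))
pk=plane(t,tc([(105,245),(243,226),(275,513),(133,533)]),.045);print("pocket",pk,pk.mean(0))
print("bar top face",plane(t,tc([(131,302),(182,299),(190,457),(147,459)]),.078))
print("btn rect far mid / near mid",plane(t,tc([(154,99),(160,270)]),.065))
# board
for f,n in ((t,"top"),(s,"scene")):
    hsv=cv2.cvtColor(f["img"],cv2.COLOR_RGB2HSV)
    m=((hsv[...,0]>8)&(hsv[...,0]<28)&(hsv[...,1]>85)&(hsv[...,2]>70)).astype(np.uint8)
    m=cv2.morphologyEx(m,cv2.MORPH_OPEN,np.ones((3,3)))
    for c in cv2.findContours(m,0,2)[0]:
        r=cv2.minAreaRect(c); u,v=r[0]
        if cv2.contourArea(c)>2500 and (u>380 if n=="top" else u<260): 
            q=cv2.approxPolyDP(c,6,True)[:,0]; print(n,r,q.tolist()); print(plane(f,q,.02))
print("tin",plane(t,[(262,140)],.1),"roll",plane(t,[(332,151)],.036))
```

```text
pins [[0.5762 0.2881 0.0669 0.0019]
 [0.5899 0.2013 0.0668 0.0024]
 [0.6028 0.1141 0.0672 0.0013]]
bar +y edge (+x,-x) [[0.5262 0.289  0.0745 0.0003]
 [0.4627 0.2782 0.077  0.0029]]
tray corners far-left, far-right, near-right [[0.6073 0.3464 0.0429 0.0012]
 [0.6502 0.0672 0.0419 0.0015]
 [0.4541 0.0373 0.0466 0.0039]]
pocket [[0.5514 0.3133 0.045 ]
 [0.5591 0.2539 0.045 ]
 [0.4397 0.236  0.045 ]
 [0.4315 0.2958 0.045 ]] [0.4954 0.2747 0.045 ]
bar top face [[0.526  0.2884 0.078 ]
 [0.5271 0.2673 0.078 ]
 [0.464  0.2614 0.078 ]
 [0.4633 0.279  0.078 ]]
btn rect far mid / near mid [[0.6111 0.2878 0.065 ]
 [0.5396 0.2816 0.065 ]]
top ((423.5, 271.0), (112.0, 53.0), 90.0) [[398, 215], [397, 325], [448, 327], [449, 217]]
[[ 0.6217 -0.202   0.02  ]
 [ 0.3843 -0.1888  0.02  ]
 [ 0.3765 -0.2998  0.02  ]
 [ 0.6156 -0.318   0.02  ]]
scene ((192.89755249023438, 246.37295532226562), (91.22129821777344, 64.53917694091797), 58.24052047729492) [[188, 202], [144, 227], [192, 300], [243, 266]]
[[ 0.3829 -0.1964  0.02  ]
 [ 0.3855 -0.3063  0.02  ]
 [ 0.6139 -0.3153  0.02  ]
 [ 0.6156 -0.2016  0.02  ]]
scene ((70.74240112304688, 68.50443267822266), (23.944019317626953, 157.51409912109375), 71.06466674804688) [[144, 41], [1, 80], [0, 105], [147, 55]]
[[-0.5847  0.1164  0.02  ]
 [-0.6479 -0.4177  0.02  ]
 [-0.4455 -0.4536  0.02  ]
 [-0.4439  0.0683  0.02  ]]
tin [[0.7709 0.0922 0.1   ]] roll [[ 0.7663 -0.0568  0.036 ]]
```

Create go.py:
```python
# usage: go.py x y z azimuth_of_tool_y(rad): prints shift in tool axes and turn
import sys
from h import *
from scipy.spatial.transform import Rotation as R
s=manip.get_state(); x,y,z,az=map(float,sys.argv[1:])
r=R.from_rotvec(s["eef_rot"]).as_matrix()
d=r.T@(np.array([x,y,z])-s["tool_pos"]); a=np.arctan2(r[1,1],r[0,1])
t=-(az-a); t=(t+np.pi/2)%np.pi-np.pi/2   # tool z down: positive turn is clockwise
print("shift",d.round(4),"turn",round(t,3),"az now",round(a,3),"tool z",r[:,2].round(4),"q",s["q"].round(2),"t",s["clock"])
```

```bash
python3 go.py .576 .2875 .16 1.658
```

Run:
```python
from h import *
t=manip.grab_frame("top");s=manip.grab_frame("scene")
print("board corners",tri(t,[(398,215),(397,325),(448,327),(449,217)],s,[(243,266),(188,202),(144,227),(192,300)]).round(4))
```

```text
shift [-0.4546 -0.1936  0.0879] turn -0.411 az now 1.247 tool z [-5.0e-04 -1.5e-03 -1.0e+00] q [-1.27  0.62 -0.01  1.42  0.01  1.1  -0.04] t 0.2
board corners [[ 0.6201 -0.202   0.0257  0.0029]
 [ 0.382  -0.1927  0.0166  0.0071]
 [ 0.3745 -0.3045  0.0086  0.0016]
 [ 0.6155 -0.3162  0.0231  0.0015]]
```

Careful with the scale: shifts go in shares of 0.8 m and turns go in shares of 2 rad. That gives: -0.455 m / 0.8 = -0.5688, -0.045 m / 0.8 = -0.0563, -0.05 rad / 2 = -0.025.

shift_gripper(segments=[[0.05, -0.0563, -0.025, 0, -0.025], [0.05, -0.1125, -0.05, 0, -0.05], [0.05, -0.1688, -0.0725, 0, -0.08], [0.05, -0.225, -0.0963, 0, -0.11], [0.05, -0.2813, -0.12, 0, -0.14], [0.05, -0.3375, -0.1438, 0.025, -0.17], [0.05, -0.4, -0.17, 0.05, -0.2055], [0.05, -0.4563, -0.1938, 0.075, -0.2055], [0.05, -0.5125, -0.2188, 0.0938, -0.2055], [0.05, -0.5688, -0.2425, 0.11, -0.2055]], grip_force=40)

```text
refused: segments: the value is too long (schema: maxItems 1). Nothing was moved.
```

Nothing moved. I misread the format; it is a list holding one list of rows, three levels of brackets. Resending.

shift_gripper(segments=[[[0.05, -0.0563, -0.025, 0, -0.025], [0.05, -0.1125, -0.05, 0, -0.05], [0.05, -0.1688, -0.0725, 0, -0.08], [0.05, -0.225, -0.0963, 0, -0.11], [0.05, -0.2813, -0.12, 0, -0.14], [0.05, -0.3375, -0.1438, 0.025, -0.17], [0.05, -0.4, -0.17, 0.05, -0.2055], [0.05, -0.4563, -0.1938, 0.075, -0.2055], [0.05, -0.5125, -0.2188, 0.0938, -0.2055], [0.05, -0.5688, -0.2425, 0.11, -0.2055]]], grip_force=40)

```text
clock: 1.3
tool_pos: [0.5664, 0.2959, 0.1635]
eef_rot: [0.137, -3.138, 0.0]
contact_force: [0.3, 0.2, 0.7]
width: 0.0501
grip_force: 0.0
```

shift_gripper(segments=[[[0.05, 0, 0, 0, 0], [0.05, 0, 0, 0, 0], [0.05, 0, 0, 0, 0]]])

```text
clock: 1.6
tool_pos: [0.5644, 0.2991, 0.1647]
eef_rot: [0.14, -3.138, -0.003]
contact_force: [0.2, 1.0, -0.4]
width: 0.05
grip_force: 0.0
```

```bash
python3 go.py .576 .2875 .067 1.658
```

```text
shift [-0.0106 -0.0127  0.0976] turn 0.002 az now 1.66 tool z [-8.0e-04  1.7e-03 -1.0e+00] q [-0.46  0.68 -0.11  1.56  0.08  0.91  1.07] t 1.6
```

To row units: 0.08 m / 0.8 = 0.1, 0.06 m / 0.8 = 0.075.

shift_gripper(segments=[[[0.05, -0.0138, -0.0163, 0, 0], [0.05, -0.0138, -0.0163, 0.0375, 0], [0.05, -0.0138, -0.0163, 0.075, 0], [0.05, -0.0138, -0.0163, 0.1, 0], [0.05, -0.0138, -0.0163, 0.1, 0], [0.05, -0.0138, -0.0163, 0.1, 0]]])

```text
clock: 2.2
tool_pos: [0.578, 0.2857, 0.0851]
eef_rot: [-0.138, 3.138, 0.0]
contact_force: [-0.2, -0.8, 0.5]
width: 0.0499
grip_force: 0.0
```

```bash
python3 go.py .576 .2875 .067 1.658
```

```text
shift [0.0018 0.0019 0.0181] turn 0.001 az now 1.659 tool z [ 9.e-04  3.e-04 -1.e+00] q [-0.44  0.79 -0.1   1.6   0.1   0.76  1.08] t 2.2
```

Run:
```python
from h import *
s=manip.grab_frame("scene")["img"][100:220,280:440,::-1]
cv2.imwrite("pics/d1.png",cv2.resize(s,None,fx=5,fy=5,interpolation=cv2.INTER_CUBIC))
```

```text
(no output)
```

View pics/d1.png

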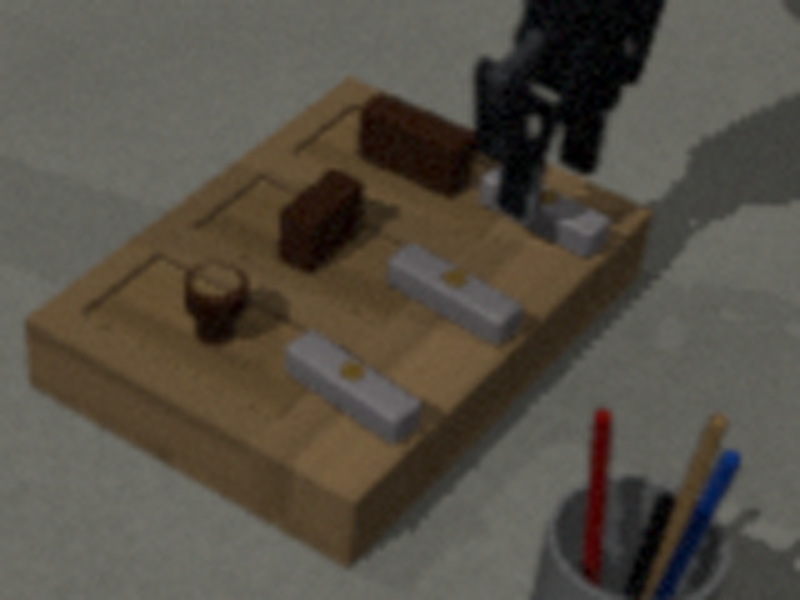

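The fingers straddle the left button around its pin: front finger at about (520,205), rear one at about (580,160). I'll go down and close.

To row units: 0.017 m / 0.8 = 0.0213, 0.01 m / 0.8 = 0.0125.

shift_gripper(segments=[[[0.05, 0.0025, 0.0025, 0.0125, 0], [0.05, 0.0025, 0.0025, 0.0213, 0], [0.05, 0.0025, 0.0025, 0.0213, 0], [0.015, 0.0025, 0.0025, 0.0213, 0], [0.015, 0.0025, 0.0025, 0.0213, 0], [0.015, 0.0025, 0.0025, 0.0213, 0], [0.015, 0.0025, 0.0025, 0.0213, 0], [0.015, 0.0025, 0.0025, 0.0213, 0]]], grip_force=40)

```text
clock: 3.05
tool_pos: [0.5753, 0.2886, 0.068]
eef_rot: [-0.138, 3.138, 0.003]
contact_force: [-0.9, 2.9, 1.4]
width: 0.0186
grip_force: 43.5
```

```bash
python3 go.py .576 .2875 .067 1.658
```

```text
shift [-0.0006 -0.0012  0.001 ] turn 0.001 az now 1.659 tool z [ 8.0e-04  2.3e-03 -1.0e+00] q [-0.44  0.81 -0.09  1.61  0.1   0.72  1.07] t 3.05
```

To row units: 1.4 rad / 2 = 0.7.

shift_gripper(segments=[[[0.015, 0, 0, 0, 0.07], [0.015, 0, 0, 0, 0.14], [0.015, 0, 0, 0, 0.21], [0.015, 0, 0, 0, 0.28], [0.015, 0, 0, 0, 0.35], [0.015, 0, 0, 0, 0.42], [0.015, 0, 0, 0, 0.49], [0.015, 0, 0, 0, 0.56], [0.015, 0, 0, 0, 0.63], [0.015, 0, 0, 0, 0.7]]])

```text
clock: 4.05
tool_pos: [0.5758, 0.2894, 0.068]
eef_rot: [-1.922, -2.485, -0.006]
contact_force: [0.4, 4.4, 0.6]
width: 0.0195
grip_force: 43.3
```

shift_gripper(segments=[[[0.015, 0, 0, 0, 0.02], [0.015, 0, 0, 0, 0.02], [0.015, 0, 0, 0, 0.02], [0.015, 0, 0, 0, 0.02]]])

```text
clock: 4.45
tool_pos: [0.5758, 0.2894, 0.068]
eef_rot: [-1.964, -2.451, -0.006]
contact_force: [1.4, 5.5, 1.8]
width: 0.019
grip_force: 43.4
```

```bash
python3 go.py .576 .2875 .067 1.658
```

```text
shift [-0.0019 -0.0003  0.001 ] turn -1.438 az now 0.22 tool z [ 0.0017  0.0035 -1.    ] q [-0.67  0.83  0.3   1.62 -0.33  0.74  0.  ] t 4.45
```

Turned by 1.44. Next I open a little and rise, then check.

To row units: -0.1 m / 0.8 = -0.125, -0.08 m / 0.8 = -0.1.

shift_gripper(segments=[[[0.04, 0, 0, 0, 0], [0.04, 0, 0, 0, 0], [0.04, 0, 0, 0, 0], [0.04, 0, 0, -0.05, 0], [0.04, 0, 0, -0.1, 0], [0.04, 0, 0, -0.125, 0], [0.04, 0, 0, -0.125, 0], [0.04, 0, 0, -0.125, 0]]])

```text
clock: 5.25
tool_pos: [0.575, 0.2863, 0.1671]
eef_rot: [-1.967, -2.449, 0.002]
contact_force: [-0.6, -0.8, 0.5]
width: 0.0398
grip_force: 0.0
```

```bash
python3 go.py .495 .2745 .16 1.720
```

```text
shift [ 0.0057 -0.0807  0.0072] turn -1.503 az now 0.217 tool z [-7.e-04 -8.e-04 -1.e+00] q [-0.7   0.71  0.35  1.55 -0.28  0.94 -0.04] t 5.25
```

To row units: -0.08 m / 0.8 = -0.1, -0.06 m / 0.8 = -0.075, -1.4 rad / 2 = -0.7.

shift_gripper(segments=[[[0.055, 0, 0, 0, -0.07], [0.055, 0, 0, 0, -0.14], [0.055, 0, -0.025, 0, -0.21], [0.055, 0, -0.05, 0, -0.28], [0.055, 0.0063, -0.075, 0, -0.35], [0.055, 0.0075, -0.1, 0, -0.42], [0.055, 0.0075, -0.1, 0, -0.49], [0.055, 0.0075, -0.1, 0, -0.56], [0.055, 0.0075, -0.1, 0, -0.63], [0.055, 0.0075, -0.1, 0, -0.7]]])

```text
clock: 6.25
tool_pos: [0.4946, 0.2748, 0.1654]
eef_rot: [0.083, -3.136, 0.004]
contact_force: [-0.6, 0.2, -0.9]
width: 0.0548
grip_force: 0.0
```

shift_gripper(segments=[[[0.055, 0, 0, 0, -0.05], [0.055, 0, 0, 0, -0.05], [0.055, 0, 0, 0, -0.05]]])

```text
clock: 6.55
tool_pos: [0.4952, 0.275, 0.1661]
eef_rot: [0.227, -3.131, 0.002]
contact_force: [-0.3, 0.8, -0.4]
width: 0.0552
grip_force: 0.0
```

```bash
python3 go.py .4955 .274 .077 1.720
```

Run:
```python
from h import *
g=manip.grab_frame("scene")["img"][100:220,280:440,::-1]
cv2.imwrite("pics/d2.png",cv2.resize(g,None,fx=5,fy=5,interpolation=cv2.INTER_CUBIC))
```

```text
shift [-0.0004 -0.001   0.0891] turn -0.004 az now 1.716 tool z [-0.0027 -0.0014 -1.    ] q [-0.5   0.58 -0.07  1.77  0.05  0.8   1.12] t 6.55
```

View pics/d2.png

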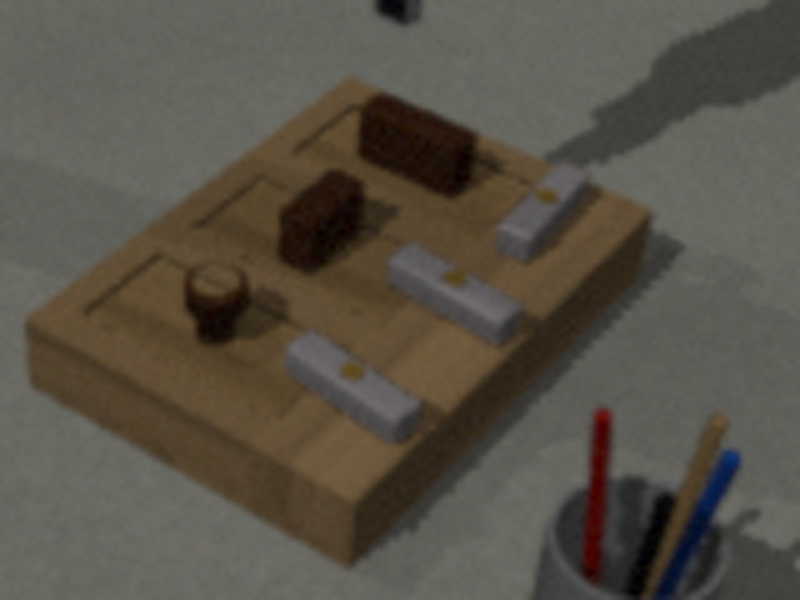

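The left button is now crosswise at about (543,212), clear of the pocket. I'll descend on the bar and grip it.

To row units: 0.098 m / 0.8 = 0.1225, 0.07 m / 0.8 = 0.0875.

shift_gripper(segments=[[[0.055, 0, -0.0013, 0.05, 0], [0.055, 0, -0.0013, 0.0875, 0], [0.055, 0, -0.0013, 0.1225, 0], [0.055, 0, -0.0013, 0.1225, 0], [0.055, 0, -0.0013, 0.1225, 0]]])

```text
clock: 7.1
tool_pos: [0.496, 0.2748, 0.0694]
eef_rot: [0.23, -3.132, 0.001]
contact_force: [0.2, -0.7, 0.7]
width: 0.0551
grip_force: 0.0
```

shift_gripper(segments=[[[0.015, 0, 0, 0, 0], [0.015, 0, 0, 0, 0], [0.015, 0, 0, 0, 0], [0.015, 0, 0, 0, 0], [0.015, 0, 0, 0, 0], [0.015, 0, 0, 0, 0]]], grip_force=60)

```text
clock: 7.7
tool_pos: [0.497, 0.2755, 0.0711]
eef_rot: [-0.231, 3.13, 0.002]
contact_force: [-1.0, 0.7, 5.7]
width: 0.0212
grip_force: 59.4
```

```bash
python3 go.py .4955 .274 .067 1.720
```

```text
shift [ 0.0017 -0.0013  0.004 ] turn -0.002 az now 1.718 tool z [ 0.0026  0.0018 -1.    ] q [-0.51  0.72 -0.06  1.84  0.07  0.58  1.11] t 7.7
```

To row units: -0.12 m / 0.8 = -0.15, -0.105 m / 0.8 = -0.1313.

shift_gripper(segments=[[[0.015, 0, 0, -0.0075, 0], [0.015, 0, 0, -0.0175, 0], [0.015, 0, 0, -0.03, 0], [0.015, 0, 0, -0.045, 0], [0.015, 0, 0, -0.0625, 0], [0.015, 0, 0, -0.0813, 0], [0.015, 0, 0, -0.1063, 0], [0.015, 0, 0, -0.1313, 0], [0.015, 0, 0, -0.15, 0], [0.015, 0, 0, -0.15, 0]]], grip_force=60)

```text
clock: 8.7
tool_pos: [0.4972, 0.275, 0.1924]
eef_rot: [-0.23, 3.129, 0.003]
contact_force: [0.4, 0.1, -2.1]
width: 0.021
grip_force: 59.1
```

```bash
python3 go.py .4995 -.2535 .19 1.52
```

Run:
```python
from h import *
g=manip.grab_frame("scene")["img"][40:220,250:490,::-1]
cv2.imwrite("pics/d3.png",cv2.resize(g,None,fx=3,fy=3,interpolation=cv2.INTER_CUBIC))
```

```text
shift [ 0.0749 -0.5231  0.0012] turn 0.197 az now 1.717 tool z [ 0.0044  0.0022 -1.    ] q [-0.5   0.55 -0.07  1.74  0.05  0.85  1.12] t 8.7
```

View pics/d3.png

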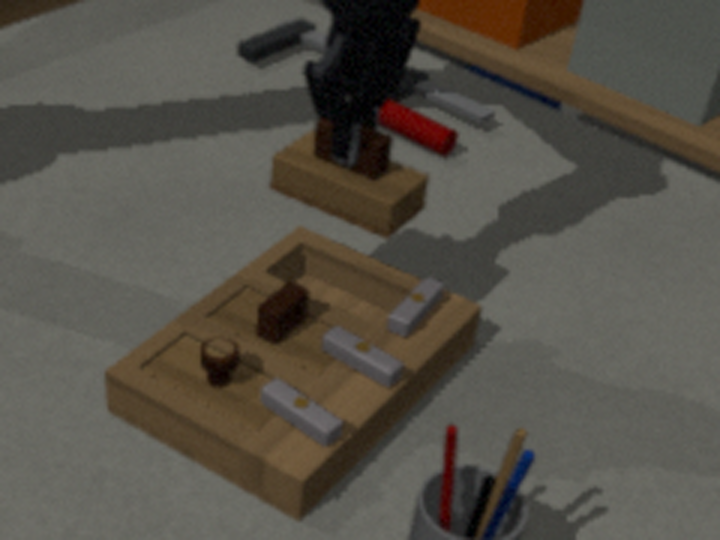

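The block hangs level at about (350,175), above its open pocket, and the other two buttons are undisturbed. Carrying it to the board.

To row units: -0.32 m / 0.8 = -0.4, 0.011 m / 0.8 = 0.0138, 0.197 rad / 2 = 0.0985.

shift_gripper(segments=[[[0.015, 0.0025, -0.0188, 0, 0], [0.015, 0.0075, -0.05, 0, 0], [0.015, 0.0138, -0.0938, 0, 0], [0.015, 0.02, -0.1375, 0, 0], [0.015, 0.0263, -0.1813, 0, 0.015], [0.015, 0.0325, -0.225, 0, 0.03], [0.015, 0.0388, -0.2688, 0, 0.045], [0.015, 0.045, -0.3125, 0, 0.065], [0.015, 0.0513, -0.3563, 0, 0.085], [0.015, 0.0575, -0.4, 0, 0.0985]]])

```text
clock: 9.75
tool_pos: [0.4957, -0.0513, 0.1884]
eef_rot: [-0.082, -3.137, 0.001]
contact_force: [0.9, 0.3, -2.1]
width: 0.0207
grip_force: 59.0
```

```bash
python3 go.py .4995 -.2535 .19 1.52
```

```text
shift [-0.0144 -0.2017 -0.0015] turn -0.002 az now 1.518 tool z [-3.4e-03 -7.0e-04 -1.0e+00] q [ 0.07  0.46 -0.02  1.93  0.01  0.76  1.57] t 9.75
```

To row units: -0.2 m / 0.8 = -0.25, -0.19 m / 0.8 = -0.2375.

shift_gripper(segments=[[[0.015, -0.0038, -0.0438, 0, 0], [0.015, -0.0075, -0.0875, 0, 0], [0.015, -0.01, -0.1313, 0, 0], [0.015, -0.0125, -0.175, 0, 0], [0.015, -0.015, -0.2125, 0, 0], [0.015, -0.0175, -0.2375, 0, 0], [0.015, -0.0175, -0.25, 0, 0], [0.015, -0.0175, -0.25, 0, 0], [0.015, -0.0175, -0.25, 0, 0]]])

```text
clock: 10.65
tool_pos: [0.501, -0.2476, 0.1888]
eef_rot: [-0.077, -3.139, -0.003]
contact_force: [-0.1, 0.0, -1.9]
width: 0.0206
grip_force: 59.0
```

```bash
python3 go.py .4995 -.2535 .082 1.52
```

Run:
```python
from h import *
f=manip.grab_frame("top")
g=f["img"][180:350,340:510,::-1]
cv2.imwrite("pics/d4.png",cv2.resize(g,None,fx=3.5,fy=3.5,interpolation=cv2.INTER_CUBIC))
```

```text
shift [ 0.001  -0.0062  0.1068] turn 0.002 az now 1.522 tool z [-0.0016  0.0019 -1.    ] q [ 0.43  0.54 -0.01  1.77  0.01  0.84  1.93] t 10.65
```

View pics/d4.png

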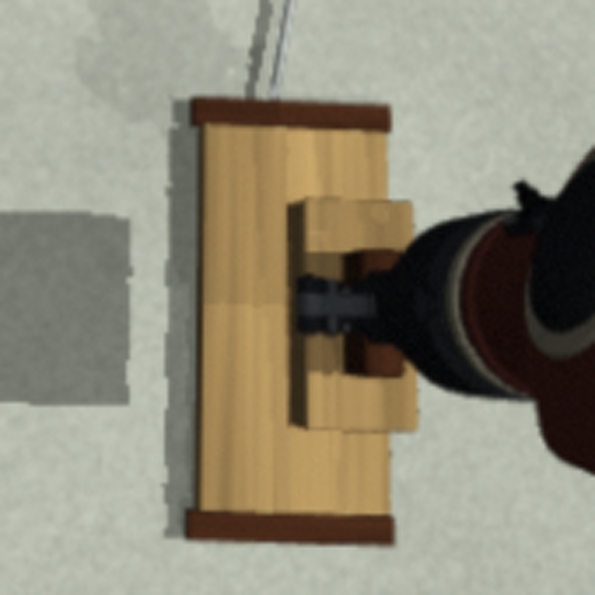

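The block hangs over the board, parallel to it; its sideways offset in the picture, about (355,315) against the board's (295,318), is parallax at height. Lowering to just above.

To row units: 0.1 m / 0.8 = 0.125, 0.08 m / 0.8 = 0.1.

shift_gripper(segments=[[[0.015, 0, -0.0038, 0.025, 0], [0.015, 0.0013, -0.0075, 0.05, 0], [0.015, 0.0013, -0.0075, 0.075, 0], [0.015, 0.0013, -0.0075, 0.1, 0], [0.015, 0.0013, -0.0075, 0.115, 0], [0.015, 0.0013, -0.0075, 0.1225, 0], [0.015, 0.0013, -0.0075, 0.125, 0], [0.015, 0.0013, -0.0075, 0.125, 0]]])

```text
clock: 11.5
tool_pos: [0.5007, -0.2548, 0.0899]
eef_rot: [0.077, 3.14, -0.0]
contact_force: [-0.6, -0.7, -1.3]
width: 0.0213
grip_force: 59.0
```

```bash
python3 go.py .4995 -.2535 .08 1.52
```

```text
shift [0.0013 0.0012 0.0099] turn 0.002 az now 1.522 tool z [ 8.e-04 -3.e-04 -1.e+00] q [ 0.44  0.68 -0.01  1.85  0.01  0.61  1.94] t 11.5
```

To row units: 0.009 m / 0.8 = 0.0113, 0.008 m / 0.8 = 0.01.

shift_gripper(segments=[[[0.015, 0.0013, 0.0013, 0.0038, 0], [0.015, 0.0013, 0.0013, 0.0075, 0], [0.015, 0.0013, 0.0013, 0.01, 0], [0.015, 0.0013, 0.0013, 0.0113, 0], [0.015, 0.0013, 0.0013, 0.0113, 0]]])

```text
clock: 12.0
tool_pos: [0.4993, -0.2539, 0.0804]
eef_rot: [-0.078, -3.141, 0.0]
contact_force: [-0.9, 0.2, -2.1]
width: 0.0211
grip_force: 59.1
```

shift_gripper(segments=[[[0.015, 0, 0, 0.0013, 0], [0.015, 0, 0, 0.0013, 0], [0.015, 0, 0, 0.0013, 0]]])

```text
clock: 12.3
tool_pos: [0.4993, -0.2539, 0.08]
eef_rot: [0.078, 3.14, -0.0]
contact_force: [-2.3, 1.2, 4.5]
width: 0.0209
grip_force: 59.8
```

```bash
python3 go.py .4995 -.2535 .08 1.52
```

```text
shift [-0.0002  0.0004  0.    ] turn 0.001 az now 1.521 tool z [ 2.e-04 -2.e-04 -1.e+00] q [ 0.44  0.7  -0.01  1.86  0.01  0.59  1.94] t 12.3
```

Contact: the force rose by 6 N at the expected height. Releasing and rising.

To row units: -0.13 m / 0.8 = -0.1625, -0.09 m / 0.8 = -0.1125.

shift_gripper(segments=[[[0.03, 0, 0, 0, 0], [0.05, 0, 0, 0, 0], [0.05, 0, 0, 0, 0], [0.05, 0, 0, 0, 0], [0.05, 0, 0, -0.025, 0], [0.05, 0, 0, -0.0625, 0], [0.05, 0, 0, -0.1125, 0], [0.05, 0, 0, -0.1625, 0]]])

```text
clock: 13.1
tool_pos: [0.4989, -0.2538, 0.2104]
eef_rot: [-0.078, -3.139, -0.001]
contact_force: [1.1, -0.9, -1.1]
width: 0.05
grip_force: 0.0
```

shift_gripper(segments=[[[0.05, 0, 0.05, -0.0375, 0], [0.05, 0, 0.1, -0.0625, 0], [0.05, 0, 0.15, -0.0625, 0], [0.05, 0, 0.2, -0.0625, 0], [0.05, 0, 0.25, -0.0625, 0], [0.05, 0, 0.25, -0.0625, 0], [0.05, 0, 0.25, -0.0625, 0]]])

```text
clock: 13.8
tool_pos: [0.5092, -0.0532, 0.2594]
eef_rot: [-0.074, -3.141, 0.0]
contact_force: [0.0, -1.3, 0.3]
width: 0.05
grip_force: 0.0
```

Run:
```python
from h import *
f=manip.grab_frame("top");g=manip.grab_frame("scene")
cv2.imwrite("pics/e.png",np.vstack([f["img"][110:340,120:520,::-1],g["img"][110:320,120:520,::-1]]))
hsv=cv2.cvtColor(f["img"],cv2.COLOR_RGB2HSV)
m=((hsv[...,2]<110)&(hsv[...,1]>90)).astype(np.uint8);m[:,:395]=0;m[:,455:]=0;m[:225]=0;m[318:]=0
c=max(cv2.findContours(m,0,2)[0],key=cv2.contourArea);r=cv2.minAreaRect(c);print(r,plane(f,[r[0]],.08))
```

```text
((416.5, 271.0), (92.0, 43.0), 90.0) [[ 0.49756694 -0.22057879  0.08      ]]
```

View pics/e.png

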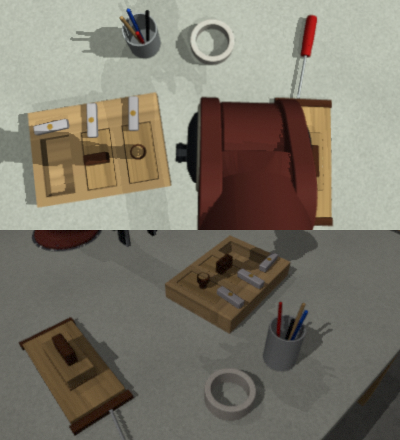

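The scene view shows the block sole down on the board and in line with it, bar at about (185,232) in the full frame. The other two buttons are over their blocks and the bystanders are unmoved. The top view is blocked by the arm, so its number is void. I'll check numerically from the scene view.

Run:
```python
from h import *
g=manip.grab_frame("scene");h=cv2.cvtColor(g["img"],cv2.COLOR_RGB2HSV)
m=((h[...,2]<75)&(h[...,1]>90)).astype(np.uint8);m[:, :165]=0;m[:,210:]=0;m[:215]=0;m[258:]=0
c=max(cv2.findContours(m,0,2)[0],key=cv2.contourArea);M=cv2.moments(c);uv=[(M["m10"]/M["m00"],M["m01"]/M["m00"])]
print(uv,M["m00"],plane(g,uv,.072).round(4),manip.get_state()["contact_force"].round(1))
```

```text
[(191.55650647355716, 228.73293833662495)] 759.5 [[ 0.5071 -0.2419  0.072 ]] [-0.6 -0.4  0.3]
```

```bash
python3 -c "
from workcell import manip
print(manip.job_done())"
```

```text
the job is handed in; nothing more can be done
None
```

The lengthwise-bar block was freed, lifted level and set down in the middle of the pine board, in line with it; the other two stay shut in, nothing else was disturbed, and the job is handed in (no verdict was returned).

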